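# Tilt the parts tote so the gears gather in the marked corner

## Task

Pick up the blue parts tote by its black carrying bar, gripping gently (the thin bar must not be squeezed with more than about 40 N), and hold it up clear of the table, tilted down towards its yellow-marked corner so that all three loose gears slide together into that corner. Do not spill a gear or shift the other things on the table; finish while still holding the tote up, tilted and steady, for someone to pick the gears out.

Things in the scene. Friction and masses are not known exactly. Their poses are not given: they have to be found in the camera images.
- tote: blue open plastic tote, 200 (x) x 150 (y) x 55 mm high, 4 mm walls, 0.25 to 0.4 kg, on the table. Black carrying bar along its x over the middle: 194 mm long, 14 mm thick (y), 22 mm high (89 to 111 mm above the underside), on an upright at each end wall. Its -x, -y corner is the marked one: yellow floor patch, rim and guard. Origin at the centre of the underside, z up
- tote_handle (a point): middle of the black carrying bar, on the tote's centre line, 100 mm above the tote's underside; the bar runs along the tote's x, so fingers close along the tote's y. Grip gently here: not more than about 40 N on a pad
- marked_corner (a point): inner corner of the tote's floor at the yellow mark, at (-96, -71, 4) mm in the tote's frame; its x axis points level outwards from the tote's middle through that corner, so it points downwards once the tote is tilted that way
- gear_a: steel pinion gear with a round hub, lying flat loose on the tote's floor, lightly oiled so that it slides easily (friction on the tote about 0.2), 21 mm across, 14 mm high, 14 g; origin at the centre of its underside, z along its axis. In the marked corner means: origin within 70 mm of the inner corner point
- gear_b: steel pinion gear with a round hub, lying flat loose on the tote's floor, lightly oiled so that it slides easily (friction on the tote about 0.2), 28 mm across, 13 mm high, 20 g; origin at the centre of its underside, z along its axis
- gear_c: steel pinion gear with a round hub, lying flat loose on the tote's floor, lightly oiled so that it slides easily (friction on the tote about 0.2), 21 mm across, 14 mm high, 14 g; origin at the centre of its underside, z along its axis
- spare_tyre_2: loose black rubber tyre lying flat, 94 mm across, 38 mm high, a bystander; origin at the centre of its underside
- blk_tape: loose roll of black tape lying flat, 65 mm across, 18 mm high, a bystander; origin at the centre of its underside
- nose_pliers: loose pliers with blue handles lying flat, 138 x 85 x 11 mm, a bystander; origin at the centre of the underside

How it is judged:
By the outcome, as a careful person would: the job done as asked, in the order asked, and still so for the second after the job is handed in, while the arm keeps its last pose, push and grip.
It also fails if it takes over 35 s, if anything falls off the work surface, if the arm or the gripper's body presses on something with over 40 N, if the wrist force passes 120 N, or if a joint passes its speed limit or range.

## Robot

A 6-joint arm with a two-finger parallel gripper is mounted at the origin on a cart in front of the work surface, level with it; the furniture and walls round the work are solid. World frame = base frame: x ahead of the robot, y to its left, z up, the work surface at z = 0. Lengths are in m, angles in rad, forces in N, time in s.
With the tool pointing down it reaches from about 0.35 to 0.85 m from the base axis. Payload 8.1 kg.
Tool frame: the origin (TCP) lies at the very end of the fingers, on their centre line; the grasp point (between the pads) lies 19 mm behind it; z points along the fingers, y is the direction in which the jaws open and shut (so a half turn about z gives the same grasp; the last joint's range is limited). The gripper opens to 93 mm and grips with 3 to 60 N. Pads are 15 mm wide; open, the fingers measure 128 mm over their backs; the gripper's body (75 mm by 188 mm) begins 65 mm behind the grasp point.
Start: joints at [-1.266, 0.13, 1.488, -0, 1.523, -0.085], TCP at [0.228, -0.555, 0.219] pointing down, gripper open.
Joint ranges: [-2.96, 2.96], [-0.89, 2.26], [0.02, 2.5], [-1.34, 4.48], [0, 2.73], [-2.66, 2.66]. Speed limits (rad/s): [2.39, 2.39, 2.79, 3.14, 3.14, 3.14].

## Interface

Orientations are given as a rotation vector (axis times angle).
In Python, from plant import robot gives the robot as it stands.
- The arm moves only by the shell command python3 -m pendant 'ROWS' [OPENING] [FORCE]. ROWS is JSON, a list of rows, each an object with "delta_pos": the shift along the tool's x, y, z in m, a list of three; "spin": the turn about the tool's z in rad. In form: [{"delta_pos": [dx, dy, dz], "spin": spin}, ...]. A call has 1 to 10 rows; each row is the pose to reach, as a shift and turn from the pose measured when the call began, along the tool's axes at that moment; what a row does not reach only later rows make up. A row lasts 1/10 s, in which the tool goes at most 50 mm and 8.59 degrees, less where a joint would pass 70% of its speed; a pose out of reach is approached as far as the arm can. A call with a gripper value outside its range is refused whole. OPENING is the closure, from -1 (fully open) to 1 (shut), set as the call begins (- or left out, the last holds). The fingers move at their own pace and stop on an object; FORCE is the grip in N (left out, the last holds). Time passes only in rows, so rows that repeat a pose let the fingers close. It gives the time, the measured TCP pose, the force and the opening at its end, in the units of the state.
- robot.read_state(): the state, without advancing time (a new reading comes with each control period).
- robot.read_camera(name): name is "scene" or "top" or "wrist"; returns a dict with "color" (400x640x3 uint8, blue, green, red), "camera_matrix" (3x3 intrinsics, pixels), "R" (3x3) and "t" (3): a world point X has camera coordinates R X + t. Camera axes: x right, y down, z forward; pixel columns grow to the right and rows downward; lengths in m; the calibration is good to about 2 mm. The wrist camera is an equidistant fisheye: a pixel r from the principal point sees the ray r / f radians off the axis. A picture is of the moment at which its call begins. There is no depth.
- robot.close_job(): hands the job in, once; it reports no verdict.
Trained networks look in the newest picture that a camera, given by its name, has taken for a name from the list of things; names that differ only in an ending like _2 or _b are one class to them, and where a whole thing is asked for, a point or a joint stands for the part that bears it (a point fixed in the world has none). Each returns a list of dicts, best first, with "score" (0 to 1); they miss things now and then, are a little off and sometimes report something else, mostly with a low value. They report only what shows in the picture. A call takes as long as a camera call.
- robot.outline_of(camera, label): "mask" (400x640 bool, what is visible of it).
- robot.mark_of(camera, label): "location" ([x, y, z] in m, in the coordinates of the camera as it stood for that picture, good to about 4 mm: a listed point, or the origin of a listed thing).
The state is a dict: "t": time; "q": joint angles; "dq": joint speeds; "joint_torque": joint torques, N m; "tool_pos": TCP position; "orientation": TCP orientation; "force": force on the tool from outside, world axes, zero at the start; "wrist_torque": the same for the moment, N m; "opening": finger opening in m.
Only numpy, scipy, OpenCV 4.12 (cv2) and the standard library are available. Lean on these libraries where they do the work, as an engineer would, in place of code of your own. Each camera call takes 0.05 s, during which the arm holds its last target.

## Working session

There is one attempt and no reset: what is moved stays moved. The work goes in short steps, Python scripts to look and compute and a shell command to move; the robot and the scene stay as the last step left them, time stands still between calls to the robot, and variables do not carry over. Pictures are saved under pics/ and viewed, and the job is handed in when it is done.

```bash
mkdir -p pics; ls
cat > h.py <<'E'
import numpy as np, cv2
from plant import robot
from scipy.spatial.transform import Rotation as Rn
def w(cam,loc):
    return cam["R"].T@(np.array(loc)-cam["t"])
E
python3 - <<'E'
from h import *
s=robot.read_state(); print({k:np.round(v,3).tolist() for k,v in s.items()})
for n in ["scene","top"]:
    c=robot.read_camera(n); cv2.imwrite(f"pics/{n}0.png",c["color"])
    for l in ["tote","tote_handle","marked_corner","gear_a","gear_b","spare_tyre_2","blk_tape","nose_pliers"]:
        for d in robot.mark_of(n,l)[:4]: print(n,l,round(d["score"],2),np.round(w(c,d["location"]),3))
E
```

```text
pics
{'t': 0.0, 'q': [-1.266, 0.131, 1.489, 0.0, 1.523, -0.085], 'dq': [-0.0, -0.001, 0.001, -0.001, -0.0, 0.0], 'joint_torque': [0.003, -55.984, -49.176, 0.077, 0.036, -0.0], 'tool_pos': [0.228, -0.554, 0.218], 'orientation': [-3.08, -0.608, 0.0], 'force': [0.863, 0.151, 0.4], 'wrist_torque': [0.011, 0.009, 0.016], 'opening': 0.093}
scene tote_handle 0.56 [0.509 0.168 0.1  ]
scene marked_corner 0.77 [0.396 0.214 0.001]
scene gear_a 0.6 [0.495 0.113 0.001]
scene gear_b 0.6 [0.495 0.113 0.001]
scene spare_tyre_2 0.94 [ 0.372  0.371 -0.001]
scene spare_tyre_2 0.2 [0.509 0.168 0.001]
scene blk_tape 0.59 [0.595 0.419 0.001]
scene nose_pliers 0.69 [ 0.542 -0.273  0.001]
top tote 0.71 [0.58  0.127 0.004]
top tote 0.68 [ 0.509  0.17  -0.002]
top tote_handle 0.56 [0.505 0.168 0.099]
top marked_corner 0.93 [ 0.396  0.212 -0.001]
top gear_a 0.65 [ 0.496  0.106 -0.   ]
top gear_a 0.47 [0.578 0.128 0.004]
top gear_a 0.43 [0.548 0.206 0.006]
top gear_b 0.65 [ 0.496  0.106 -0.   ]
top gear_b 0.47 [0.578 0.128 0.004]
top gear_b 0.43 [0.548 0.206 0.006]
top spare_tyre_2 0.7 [ 0.374  0.369 -0.002]
top spare_tyre_2 0.16 [0.579 0.126 0.004]
top blk_tape 0.74 [ 0.593  0.425 -0.001]
top nose_pliers 0.9 [ 0.544 -0.273  0.   ]
top nose_pliers 0.63 [0.578 0.126 0.006]
```

View pics/scene0.png

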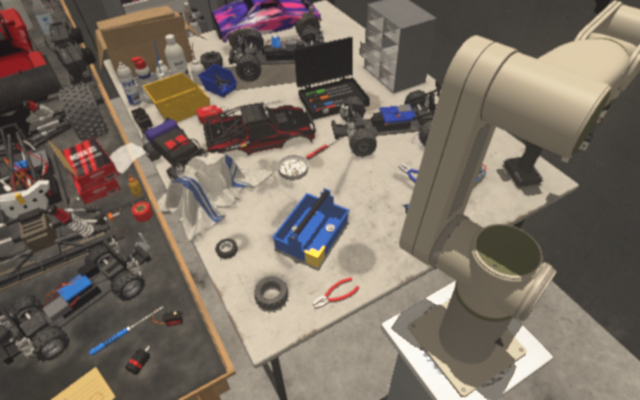

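View pics/top0.png

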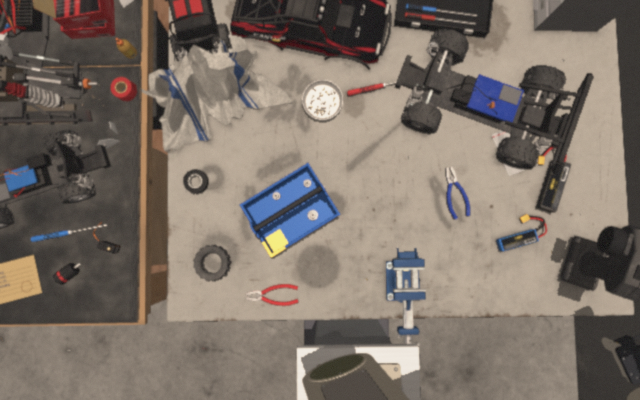

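The pictures show the tote at top px (290,210), its yellow corner at (275,242) towards the robot, the tyre at (212,263) and the tape at (195,181). I'll refine the tote pose by overlaying its model on the image.

```bash
cat > ov.py <<'E'
from h import *
def proj(c,P):
    X=P@c["R"].T+c["t"]; u=X@c["camera_matrix"].T; return u[:,:2]/u[:,2:]
def tote(x,y,yaw,P):
    P=np.array(P,float)/1000; R=Rn.from_euler('z',yaw).as_matrix(); return P@R.T+[x,y,0]
def draw(c,x,y,yaw,k=4):
    p=proj(c,tote(x,y,yaw,[[0,0,50]]))[0]; h=75
    x0,y0=int(p[0]-h),int(p[1]-h); im=cv2.resize(c["color"][y0:y0+2*h,x0:x0+2*h],None,fx=k,fy=k)
    for poly,col in [([[-100,-75,55],[100,-75,55],[100,75,55],[-100,75,55]],(0,0,255)),([[-97,-7,111],[97,-7,111],[97,7,111],[-97,7,111]],(0,255,0)),([[-100,-75,0],[100,-75,0],[100,75,0],[-100,75,0]],(255,0,255))]:
        q=(proj(c,tote(x,y,yaw,poly))-[x0-.5,y0-.5])*k
        cv2.polylines(im,[q.astype(int)],True,col,1)
    return im
E
python3 - <<'E'
from ov import *
ims=[]
for n in ["top","scene"]:
    c=robot.read_camera(n)
    # yaw from image: min-area rect of outline
    m=[d for d in robot.outline_of(n,"tote")]
    for d in m[:2]:
        print(n,d["score"],d["mask"].sum())
    ims.append(draw(c,.508,.169,np.radians(-58)))
    print(np.round(c["R"],3).tolist(),np.round(c["t"],3))
cv2.imwrite("pics/ov0.png",cv2.resize(np.hstack(ims),(800,400)))
s=robot.read_state(); print(np.round(Rn.from_rotvec(s["orientation"]).as_matrix(),3))
E
```

```text
top 0.8 4753
[[-0.017, -1.0, -0.013], [-0.997, 0.018, -0.069], [0.069, 0.012, -0.998]] [0.099 0.53  1.168]
scene 0.92 3507
[[-0.512, -0.859, -0.013], [-0.628, 0.384, -0.677], [0.587, -0.339, -0.736]] [0.361 0.365 1.182]
[[ 0.925  0.38  -0.   ]
 [ 0.38  -0.925  0.   ]
 [-0.    -0.    -1.   ]]
```

View pics/ov0.png

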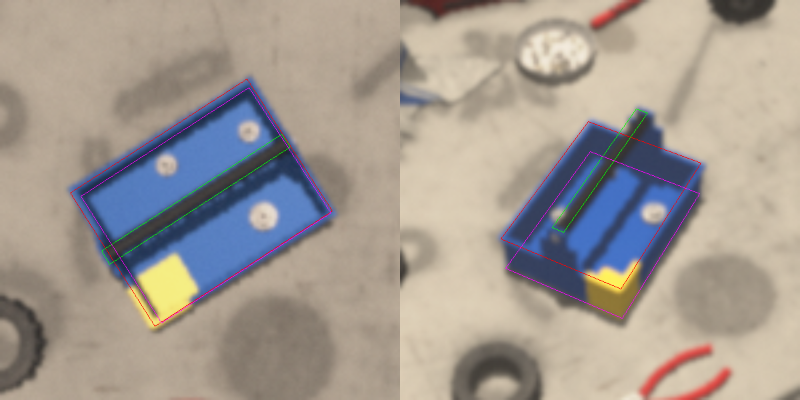

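The model overlay fits well in both views (rim, bar and yellow corner coincide), so the tote is at (0.508, 0.169) with yaw -58°. Next I raise the arm and swing over.

```bash
python3 -m pendant '[{"delta_pos":[0,0,-0.05],"spin":0},{"delta_pos":[0,0,-0.1],"spin":0},{"delta_pos":[0,0,-0.15],"spin":0},{"delta_pos":[0.03,-0.03,-0.16],"spin":-0.1},{"delta_pos":[0.06,-0.06,-0.16],"spin":-0.2},{"delta_pos":[0.09,-0.095,-0.16],"spin":-0.3},{"delta_pos":[0.12,-0.125,-0.16],"spin":-0.4},{"delta_pos":[0.15,-0.158,-0.16],"spin":-0.5},{"delta_pos":[0.18,-0.19,-0.16],"spin":-0.6},{"delta_pos":[0.21,-0.22,-0.16],"spin":-0.7}]' -1 10
python3 -c "
from h import *
s=robot.read_state();R=Rn.from_rotvec(s['orientation']).as_matrix();print(np.round(R,3),s['q'])
print(R.T@(np.array([.508,.169,.36])-s['tool_pos']), -(np.radians(32)-np.arctan2(R[1,1],R[0,1])))"
```

```text
t: 2.1
tool_pos: [0.3389, -0.27, 0.3789]
orientation: [2.683, 1.633, 0.0]
force: [1.0, -0.5, -0.1]
opening: 0.0931
[[ 0.459  0.888  0.001]
 [ 0.888 -0.459 -0.   ]
 [-0.     0.001 -1.   ]] [-7.91234122e-01 -3.30338921e-01  1.62959028e+00  1.05595501e-04
  1.84154127e+00 -3.14036112e-01]
[ 0.46760837 -0.05138418  0.01876595] -1.0356750295838626
```

```bash
python3 -m pendant '[{"delta_pos":[0.047,-0.005,0.002],"spin":-0.11},{"delta_pos":[0.094,-0.01,0.004],"spin":-0.22},{"delta_pos":[0.14,-0.015,0.006],"spin":-0.33},{"delta_pos":[0.187,-0.02,0.008],"spin":-0.44},{"delta_pos":[0.234,-0.026,0.01],"spin":-0.55},{"delta_pos":[0.28,-0.031,0.01],"spin":-0.66},{"delta_pos":[0.327,-0.036,0.01],"spin":-0.77},{"delta_pos":[0.374,-0.041,0.01],"spin":-0.88},{"delta_pos":[0.42,-0.046,0.01],"spin":-0.98},{"delta_pos":[0.467,-0.051,0.01],"spin":-1.036}]'
python3 -m pendant '[{"delta_pos":[0,0,0],"spin":0},{"delta_pos":[0,0,0],"spin":0}]'
python3 -c "
from h import *
s=robot.read_state();R=Rn.from_rotvec(s['orientation']).as_matrix();print(np.round(R,3),np.round(s['q'],3))
print(R.T@(np.array([.508,.169,.36])-s['tool_pos']), -(np.radians(32)-np.arctan2(R[1,1],R[0,1])))"
```

```text
t: 3.1
tool_pos: [0.5084, 0.1703, 0.369]
orientation: [1.516, 2.75, 0.0]
force: [0.1, -0.5, 1.5]
opening: 0.0932
t: 3.3
tool_pos: [0.5083, 0.1714, 0.3684]
orientation: [1.514, 2.752, -0.001]
force: [0.6, -0.2, 0.3]
opening: 0.0929
[[-0.536  0.844  0.   ]
 [ 0.844  0.536 -0.001]
 [-0.001 -0.    -1.   ]] [ 2.300e-01 -5.300e-02  1.407e+00 -1.000e-03  1.788e+00 -3.350e-01]
[-0.00184847 -0.00148576  0.0083579 ] 0.006688314160587461
```

Before gripping, I'll find out in free air how a tilt can be got, since the rows only offer shift and spin. I'll ask for a pose out of reach (upwards) and see what happens to the orientation.

```bash
python3 -m pendant '[{"delta_pos":[0,0,-0.05],"spin":0},{"delta_pos":[0,0,-0.1],"spin":0},{"delta_pos":[0,0,-0.15],"spin":0},{"delta_pos":[0,0,-0.2],"spin":0},{"delta_pos":[0,0,-0.25],"spin":0},{"delta_pos":[0,0,-0.3],"spin":0},{"delta_pos":[0,0,-0.35],"spin":0},{"delta_pos":[0,0,-0.4],"spin":0},{"delta_pos":[0,0,-0.45],"spin":0},{"delta_pos":[0,0,-0.5],"spin":0}]'
python3 -c "
from h import *
s=robot.read_state();R=Rn.from_rotvec(s['orientation']).as_matrix();print(np.round(R,3),np.round(s['q'],3))"
```

```text
t: 4.3
tool_pos: [0.4704, 0.1573, 0.7265]
orientation: [1.511, 2.738, 0.022]
force: [0.7, -0.1, -0.7]
opening: 0.0929
[[-0.533  0.846  0.019]
 [ 0.846  0.533  0.006]
 [-0.005  0.019 -1.   ]] [ 0.218  0.472  0.026  0.003  2.625 -0.342]
```

```bash
python3 -m pendant '[{"delta_pos":[0,0,-0.5],"spin":0},{"delta_pos":[0,0,-0.5],"spin":0},{"delta_pos":[0,0,-0.5],"spin":0},{"delta_pos":[0,0,-0.5],"spin":0}]'
python3 -c "
from h import *
s=robot.read_state();R=Rn.from_rotvec(s['orientation']).as_matrix();print(np.round(R,3),np.round(s['q'],3))"
```

```text
t: 4.7
tool_pos: [0.3991, 0.1343, 0.7735]
orientation: [1.503, 2.722, 0.051]
force: [-0.4, -1.3, 0.1]
opening: 0.0929
[[-0.532  0.845  0.043]
 [ 0.846  0.532  0.013]
 [-0.012  0.044 -0.999]] [ 0.199  0.368  0.023  0.011  2.705 -0.353]
```

```bash
python3 -m pendant '[{"delta_pos":[0,0,-0.5],"spin":0},{"delta_pos":[0,0,-0.5],"spin":0},{"delta_pos":[0,0,-0.5],"spin":0},{"delta_pos":[0,0,-0.5],"spin":0},{"delta_pos":[0,0,-0.5],"spin":0},{"delta_pos":[0,0,-0.5],"spin":0}]'
python3 -c "
from h import *
s=robot.read_state();R=Rn.from_rotvec(s['orientation']).as_matrix();print(np.round(R,3),np.round(s['q'],3))"
```

```text
t: 5.3
tool_pos: [0.3586, 0.1211, 0.8009]
orientation: [1.486, 2.692, 0.095]
force: [-0.4, -0.2, 1.0]
opening: 0.093
[[-0.532  0.843  0.087]
 [ 0.847  0.532  0.023]
 [-0.027  0.086 -0.996]] [ 0.184  0.297  0.024  0.016  2.731 -0.363]
```

Asking beyond reach does tilt the tool: it now leans about 5° outward, and the next call starts from that. q5 is right at its limit here, so I'll go no further this way. I'll fit the arm's planar geometry from the recorded poses so I can plan a safer place to pull and also undo this lean.

```bash
cat > fk.py <<'E'
from h import *
from scipy.optimize import least_squares
D=[((.131,1.489,1.523),(.228,-.554,.218)),((-.330,1.6296,1.8415),(.3389,-.27,.3789)),((-.053,1.407,1.788),(.5083,.1714,.3684)),((.472,.026,2.625),(.4704,.1573,.7265)),((.368,.023,2.705),(.3991,.1343,.7735)),((.297,.024,2.731),(.3586,.1211,.8009))]
def fk(p,q):
    h,L1,L2,a,b,o=p  # a: forearm offset perpendicular, b tool length, o shoulder offset
    s=q[0]+q[1]; t=s+q[2]
    r=o+L1*np.sin(q[0])+L2*np.sin(s)+a*np.cos(s)+b*np.sin(t)
    z=h+L1*np.cos(q[0])+L2*np.cos(s)-a*np.sin(s)+b*np.cos(t)
    return r,z
def fit():
    f=lambda p:np.concatenate([[fk(p,q)[0]-np.sqrt(x*x+y*y-p[6]**2),fk(p,q)[1]-z] for q,(x,y,z) in D])
    return least_squares(f,[.3,.4,.4,0,.3,0,.05])
E
python3 - <<'E'
from fk import *
s=fit();print(np.round(s.x,3),np.round(s.fun,4))
E
```

```text
Traceback (most recent call last):
  File "fk.py", line 12, in fit
    return least_squares(f,[.3,.4,.4,0,.3,0,.05])
  File "fk.py", line 11, in <lambda>
    f=lambda p:np.concatenate([[fk(p,q)[0]-np.sqrt(x*x+y*y-p[6]**2),fk(p,q)[1]-z] for q,(x,y,z) in D])
                                ~~^^^^^
  File "fk.py", line 5, in fk
    h,L1,L2,a,b,o=p  # a: forearm offset perpendicular, b tool length, o shoulder offset
    ^^^^^^^^^^^^^
ValueError: too many values to unpack (expected 6)
```

```bash
sed -i 's/fk(p,q)/fk(p[:6],q)/g' fk.py; sed -i 's/^def fk(p\[:6\],q)/def fk(p,q)/' fk.py
python3 - <<'E'
from fk import *
s=fit();print(np.round(s.x,3),np.round(s.fun,4))
E
```

```text
[0.321 0.368 0.553 0.062 0.378 0.001 0.044] [ 0.0001  0.0001  0.     -0.     -0.0001 -0.0002 -0.     -0.0002 -0.
  0.0002  0.      0.    ]
```

```bash
cat > sim.py <<'E'
from fk import *
p=np.array([0.321,0.368,0.553,0.062,0.378,0.001])
lo=np.array([-.89,.02,0]);hi=np.array([2.26,2.5,2.73])
def ik(q0,r,z,lean,w):
    t=np.pi-lean  # lean outward: sum<pi
    f=lambda q:[fk(p,q)[0]-r,fk(p,q)[1]-z,w*(q.sum()-t)]
    return least_squares(f,np.clip(q0,lo+1e-4,hi-1e-4),bounds=(lo,hi)).x
E
python3 - <<'E'
from sim import *
for w in [.1,.2,.3,.5,1]:
    q=ik(np.array([.4,.1,2.6]),.536,.8684,0,w); print(w,np.round(q,3),np.round(fk(p,q),3),"lean",round(np.pi-q.sum(),3))
    r,z=fk(p,q)
    q=ik(np.array([.472,.026,2.625]),.496+.0095,1.2265,.019,w); print('   ',np.round(q,3),np.round(fk(p,q),3),"lean",round(np.pi-q.sum(),3))
E
```

```text
0.1 [0.297 0.02  2.299] [0.529 0.852] lean 0.525
    [0.056 0.02  1.617] [0.5   1.189] lean 1.448
0.2 [0.333 0.02  2.402] [0.513 0.816] lean 0.386
    [0.065 0.02  1.85 ] [0.487 1.099] lean 1.206
0.3 [0.371 0.02  2.501] [0.496 0.785] lean 0.25
    [0.102 0.02  2.122] [0.463 0.993] lean 0.898
0.5 [0.413 0.02  2.602] [0.477 0.758] lean 0.106
    [0.204 0.02  2.541] [0.398 0.855] lean 0.377
1 [0.437 0.02  2.658] [0.466 0.746] lean 0.028
    [0.284 0.02  2.73 ] [0.37  0.807] lean 0.107
```

Run:
```python
from sim import *
q0=ik(np.array([-.5,1.8,1.7]),.36,.42,.09,1);print(np.round(q0,3))
for r in [.2,.1,.05]:
  for z in [.3,.42,.5]:
    q=ik(q0,r,z,.09,1);print(r,z,np.round(q,3),np.round(fk(p,q),3),"lean",round(np.pi-q.sum(),3))
print("outward")
for r0,z0 in [(.75,.35),(.7,.45),(.6,.6)]:
  q0=ik(np.array([.5,.8,1.7]),r0,z0,0,1)
  for dr,dz in [(.3,0),(.4,.2),(.3,.3),(.6,.3)]:
    q=ik(q0,r0+dr,z0+dz,0,1);print(r0,z0,dr,dz,np.round(q,3),np.round(fk(p,q),3),"lean",round(np.pi-q.sum(),3))
```

```text
[-0.591  1.74   1.903]
0.2 0.3 [-0.89   2.086  1.885] [0.275 0.32 ] lean 0.061
0.2 0.42 [-0.89   1.857  2.098] [0.234 0.438] lean 0.076
0.2 0.5 [-0.89   1.727  2.215] [0.201 0.501] lean 0.09
0.1 0.3 [-0.89   2.025  1.975] [0.254 0.352] lean 0.031
0.1 0.42 [-0.89   1.759  2.221] [0.197 0.485] lean 0.052
0.1 0.5 [-0.89   1.614  2.349] [0.154 0.549] lean 0.068
0.05 0.3 [-0.89   1.985  2.03 ] [0.241 0.373] lean 0.017
0.05 0.42 [-0.89   1.694  2.295] [0.172 0.514] lean 0.042
0.05 0.5 [-0.89   1.544  2.427] [0.124 0.576] lean 0.061
outward
0.75 0.35 0.3 0 [1.114 0.02  1.943] [0.883 0.284] lean 0.065
0.75 0.35 0.4 0.2 [0.991 0.02  2.013] [0.855 0.388] lean 0.118
0.75 0.35 0.3 0.3 [0.882 0.02  2.137] [0.796 0.473] lean 0.102
0.75 0.35 0.6 0.3 [0.99  0.02  1.939] [0.882 0.393] lean 0.192
0.7 0.45 0.3 0 [1.013 0.02  2.048] [0.843 0.369] lean 0.061
0.7 0.45 0.4 0.2 [0.903 0.02  2.102] [0.812 0.458] lean 0.116
0.7 0.45 0.3 0.3 [0.794 0.02  2.224] [0.747 0.538] lean 0.103
0.7 0.45 0.6 0.3 [0.914 0.02  2.018] [0.845 0.454] lean 0.19
0.6 0.6 0.3 0 [0.85  0.02  2.217] [0.761 0.496] lean 0.055
0.6 0.6 0.4 0.2 [0.763 0.02  2.248] [0.731 0.56 ] lean 0.111
0.6 0.6 0.3 0.3 [0.654 0.02  2.366] [0.657 0.63 ] lean 0.102
0.6 0.6 0.6 0.3 [0.792 0.02  2.147] [0.776 0.543] lean 0.182
```

```bash
cat > st.py <<'E'
from h import *
s=robot.read_state();R=Rn.from_rotvec(s['orientation']).as_matrix();z=R[:,2]
print("t",s["t"],"pos",np.round(s["tool_pos"],4),"q",np.round(s['q'],3),"F",np.round(s["force"],1),"T",np.round(s["wrist_torque"],2),"op",round(s["opening"],4))
print(np.round(R,3).tolist(),"lean deg",round(np.degrees(np.arccos(-z[2])),2),"az",round(np.degrees(np.arctan2(z[1],z[0])),1),"tool y az",round(np.degrees(np.arctan2(R[1,1],R[0,1])),2))
E
python3 -m pendant '[{"delta_pos":[0.001,-0.004,0.05],"spin":0},{"delta_pos":[0.003,-0.009,0.1],"spin":0},{"delta_pos":[0.004,-0.013,0.15],"spin":0},{"delta_pos":[0.005,-0.017,0.2],"spin":0},{"delta_pos":[0.007,-0.022,0.25],"spin":0},{"delta_pos":[0.008,-0.026,0.3],"spin":0},{"delta_pos":[0.009,-0.03,0.35],"spin":0},{"delta_pos":[0.011,-0.035,0.4],"spin":0},{"delta_pos":[0.012,-0.039,0.45],"spin":0},{"delta_pos":[0.012,-0.039,0.45],"spin":0}]'; python3 st.py
```

```text
t: 6.3
tool_pos: [0.3582, 0.1208, 0.4037]
orientation: [1.487, 2.694, 0.093]
force: [0.2, 1.0, 0.9]
opening: 0.0929
t 6.3 pos [0.3582 0.1208 0.4037] q [ 0.183 -0.557  1.748  0.007  1.864 -0.377] F [0.2 1.  0.9] T [ 0.   -0.08  0.02] op 0.0929
[[-0.532, 0.843, 0.084], [0.847, 0.532, 0.022], [-0.026, 0.083, -0.996]] lean deg 5.0 az 14.7 tool y az 32.26
```

```bash
python3 -m pendant '[{"delta_pos":[0.01,-0.045,0.012],"spin":0},{"delta_pos":[0.02,-0.09,0.025],"spin":0},{"delta_pos":[0.033,-0.135,0.037],"spin":0},{"delta_pos":[0.044,-0.18,0.05],"spin":0},{"delta_pos":[0.056,-0.23,0.063],"spin":0},{"delta_pos":[0.068,-0.278,0.076],"spin":0}]'; python3 st.py
```

```text
t: 6.9
tool_pos: [0.244, 0.0842, 0.3596]
orientation: [1.503, 2.722, 0.039]
force: [0.0, 0.1, 0.3]
opening: 0.0929
t 6.9 pos [0.244  0.0842 0.3596] q [ 1.310e-01 -8.910e-01  2.009e+00  1.000e-03  1.983e+00 -4.300e-01] F [0.  0.1 0.3] T [-0.03 -0.14  0.03] op 0.0929
[[-0.532, 0.845, 0.041], [0.846, 0.533, 0.006], [-0.016, 0.038, -0.999]] lean deg 2.35 az 8.8 tool y az 32.21
```

```bash
python3 -m pendant '[{"delta_pos":[-0.009,0.037,0.02],"spin":0},{"delta_pos":[-0.018,0.075,0.04],"spin":0},{"delta_pos":[-0.028,0.112,0.06],"spin":0},{"delta_pos":[-0.038,0.15,0.09],"spin":0},{"delta_pos":[-0.047,0.187,0.115],"spin":0},{"delta_pos":[-0.057,0.225,0.14],"spin":0},{"delta_pos":[-0.066,0.262,0.171],"spin":0},{"delta_pos":[-0.066,0.262,0.171],"spin":0},{"delta_pos":[-0.066,0.262,0.171],"spin":0}]'; python3 st.py
python3 - <<'E'
from h import *
c=robot.read_camera("wrist"); cv2.imwrite("pics/w1.png",c["color"])
for l in ["tote_handle","marked_corner"]:
    for d in robot.mark_of("wrist",l)[:2]: print(l,round(d["score"],2),np.round(w(c,d["location"]),4))
E
```

```text
t: 7.8
tool_pos: [0.5076, 0.1693, 0.198]
orientation: [1.503, 2.724, 0.035]
force: [-1.2, -0.3, -0.1]
opening: 0.0933
t 7.8 pos [0.5076 0.1693 0.198 ] q [ 0.228 -0.073  1.734 -0.003  1.444 -0.334] F [-1.2 -0.3 -0.1] T [-0.01 -0.06  0.05] op 0.0933
[[-0.533, 0.845, 0.037], [0.846, 0.533, 0.006], [-0.015, 0.034, -0.999]] lean deg 2.15 az 8.5 tool y az 32.24
tote_handle 0.88 [0.5018 0.1702 0.0988]
marked_corner 0.65 [0.4024 0.2147 0.0068]
```

View pics/w1.png

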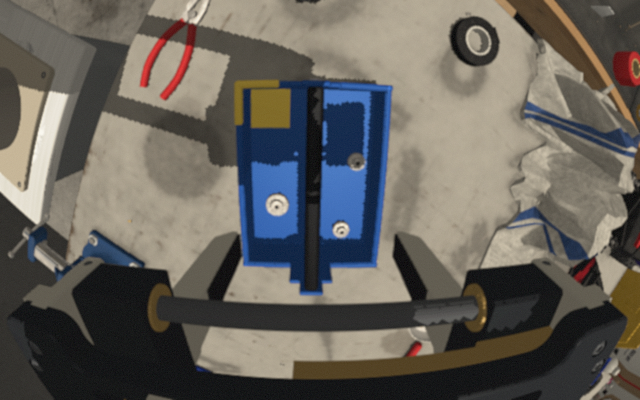

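The bar runs between the open fingers (column 313, fingers at about 240 and 395) and all three gears are visible. I'm going down and closing gently.

```bash
python3 -m pendant '[{"delta_pos":[0,-0.001,0.03],"spin":0.0},{"delta_pos":[0.001,-0.002,0.06],"spin":0.004},{"delta_pos":[0.001,-0.003,0.09],"spin":0.004},{"delta_pos":[0.002,-0.004,0.11],"spin":0.004},{"delta_pos":[0.002,-0.004,0.117],"spin":0.004},{"delta_pos":[0.002,-0.004,0.117],"spin":0.004}]'; python3 -m pendant '[{"delta_pos":[0,0,0],"spin":0},{"delta_pos":[0,0,0],"spin":0},{"delta_pos":[0,0,0],"spin":0},{"delta_pos":[0,0,0],"spin":0},{"delta_pos":[0,0,0],"spin":0},{"delta_pos":[0,0,0],"spin":0}]' 1 10; python3 st.py
```

```text
t: 8.55
tool_pos: [0.5095, 0.1698, 0.0869]
orientation: [1.505, 2.714, 0.046]
force: [-0.3, -0.0, 0.9]
opening: 0.093
t: 9.15
tool_pos: [0.5095, 0.1698, 0.0869]
orientation: [1.505, 2.714, 0.046]
force: [-0.4, 0.2, -0.5]
opening: 0.0496
t 9.15 pos [0.5095 0.1698 0.0869] q [ 0.228  0.018  1.854 -0.003  1.222 -0.329] F [-0.4  0.2 -0.5] T [-0.   -0.12  0.03] op 0.0496
[[-0.529, 0.847, 0.047], [0.848, 0.529, 0.008], [-0.018, 0.044, -0.999]] lean deg 2.74 az 9.4 tool y az 32.0
```

```bash
python3 -m pendant '[{"delta_pos":[0,0,0.006],"spin":0},{"delta_pos":[0,0,0.006],"spin":0},{"delta_pos":[0,0,0.006],"spin":0},{"delta_pos":[0,0,0.006],"spin":0},{"delta_pos":[0,0,0.006],"spin":0},{"delta_pos":[0,0,0.006],"spin":0},{"delta_pos":[0,0,0.006],"spin":0}]' 1 10; python3 st.py;  python3 -m pendant '[{"delta_pos":[0,0,0],"spin":0},{"delta_pos":[0,0,0],"spin":0},{"delta_pos":[0,0,0],"spin":0}]' 1 30; python3 st.py
```

```text
t: 9.85
tool_pos: [0.5096, 0.1698, 0.0808]
orientation: [1.506, 2.715, 0.046]
force: [-0.8, 0.3, -1.1]
opening: 0.0147
t 9.85 pos [0.5096 0.1698 0.0808] q [ 0.228  0.026  1.858 -0.003  1.21  -0.329] F [-0.8  0.3 -1.1] T [-0.11  0.11 -0.02] op 0.0147
[[-0.529, 0.847, 0.047], [0.848, 0.529, 0.008], [-0.018, 0.044, -0.999]] lean deg 2.71 az 9.4 tool y az 32.0
t: 10.15
tool_pos: [0.5095, 0.1698, 0.0808]
orientation: [1.506, 2.715, 0.045]
force: [-1.8, -0.5, 0.6]
opening: 0.0141
t 10.15 pos [0.5095 0.1698 0.0808] q [ 0.228  0.026  1.858 -0.003  1.21  -0.329] F [-1.8 -0.5  0.6] T [-0.29  0.4  -0.06] op 0.0141
[[-0.529, 0.847, 0.047], [0.848, 0.529, 0.008], [-0.018, 0.044, -0.999]] lean deg 2.7 az 9.3 tool y az 32.0
```

```bash
python3 -m pendant '[{"delta_pos":[0,0,-0.004],"spin":0},{"delta_pos":[0,0,-0.01],"spin":0},{"delta_pos":[0,0,-0.02],"spin":0},{"delta_pos":[0,0,-0.035],"spin":0},{"delta_pos":[0,0,-0.055],"spin":0},{"delta_pos":[0,0,-0.08],"spin":0},{"delta_pos":[0,0,-0.105],"spin":0},{"delta_pos":[0,0,-0.13],"spin":0},{"delta_pos":[0,0,-0.15],"spin":0},{"delta_pos":[0,0,-0.15],"spin":0}]'; python3 st.py
python3 - <<'E'
from h import *
a=robot.read_camera("scene")["color"];b=robot.read_camera("wrist")["color"]
cv2.imwrite("pics/l1.png",np.vstack([cv2.resize(a[100:300,180:500],(640,400))[:300],cv2.resize(b,(480,300)) if 0 else b[60:360]]))
E
```

```text
t: 11.15
tool_pos: [0.5046, 0.1692, 0.2359]
orientation: [1.503, 2.71, 0.054]
force: [0.6, 0.6, -4.0]
opening: 0.0142
t 11.15 pos [0.5046 0.1692 0.2359] q [ 0.229 -0.117  1.706 -0.003  1.497 -0.329] F [ 0.6  0.6 -4. ] T [-0.04 -0.02 -0.06] op 0.0142
[[-0.529, 0.847, 0.054], [0.848, 0.529, 0.009], [-0.021, 0.051, -0.998]] lean deg 3.15 az 9.9 tool y az 32.01
```

View pics/l1.png

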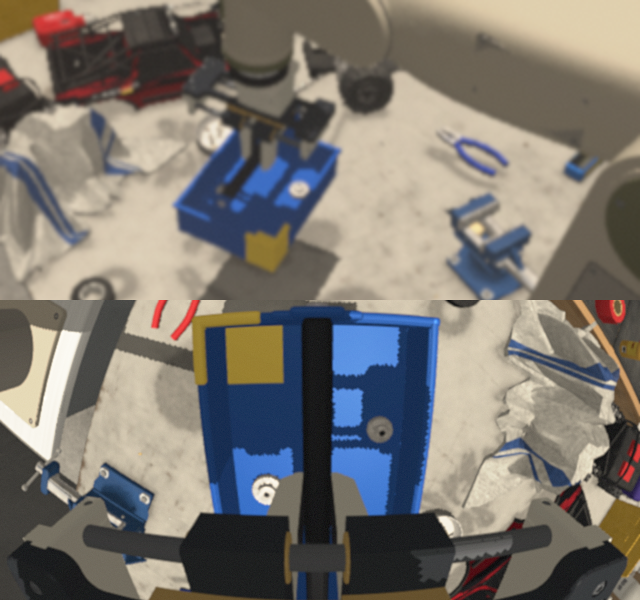

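The tote hangs level in the grip and the gears have stayed put; the wrist reads about 4 N. Now up, then outward pulls beyond reach to lean the tool. Leaning first puts the -y wall low, and a spin afterwards brings the marked corner low.

```bash
python3 -m pendant '[{"delta_pos":[-0.001,0.004,-0.01],"spin":0},{"delta_pos":[-0.004,0.012,-0.035],"spin":0},{"delta_pos":[-0.007,0.021,-0.07],"spin":0},{"delta_pos":[-0.01,0.032,-0.11],"spin":0},{"delta_pos":[-0.013,0.044,-0.15],"spin":0},{"delta_pos":[-0.017,0.055,-0.19],"spin":0},{"delta_pos":[-0.02,0.065,-0.23],"spin":0},{"delta_pos":[-0.023,0.076,-0.265],"spin":0},{"delta_pos":[-0.026,0.085,-0.29],"spin":0},{"delta_pos":[-0.026,0.085,-0.295],"spin":0}]'; python3 st.py
python3 - <<'E'
from sim import *
r,z,l=.6,.54,.055
q=ik(np.array([.3,1.,1.7]),r,z,l,1)
for dr,dz in [(.4,.2)]*5:
    q=ik(q,r+dr,z+dz,l,1); r,z=fk(p,q); l=np.pi-q.sum(); print(np.round(q,3),round(r,3),round(z,3),"lean",round(np.degrees(l),1))
E
```

```text
t: 12.25
tool_pos: [0.5755, 0.1895, 0.5325]
orientation: [1.504, 2.711, 0.05]
force: [-0.9, 0.4, -4.4]
opening: 0.0135
t 12.25 pos [0.5755 0.1895 0.5325] q [ 0.236  0.211  0.822 -0.004  2.056 -0.324] F [-0.9  0.4 -4.4] T [-0.01 -0.03  0.04] op 0.0135
[[-0.529, 0.847, 0.051], [0.848, 0.529, 0.009], [-0.02, 0.048, -0.999]] lean deg 2.98 az 9.7 tool y az 32.0
[0.792 0.02  2.176] 0.765 0.542 lean 8.8
[0.853 0.02  1.975] 0.851 0.509 lean 16.8
[0.901 0.02  1.782] 0.928 0.492 lean 25.1
[0.941 0.02  1.595] 0.996 0.489 lean 33.6
[0.975 0.02  1.416] 1.055 0.495 lean 41.9
```

Run:
```python
from sim import *
for d in [(.3,.4),(.2,.5),(.1,.6)]:
  r,z,l=.606,.5325,.052
  q=ik(np.array([.3,1.,1.7]),r,z,l,1); print(d)
  for i in range(4):
    q=ik(q,r+d[0],z+d[1],l,1); r,z=fk(p,q); l=np.pi-q.sum(); print(np.round(q,3),round(r,3),round(z,3),"lean",round(np.degrees(l),1))
```

```text
(0.3, 0.4)
[0.63  0.02  2.332] 0.662 0.648 lean 9.2
[0.583 0.02  2.236] 0.681 0.688 lean 17.3
[0.555 0.02  2.113] 0.713 0.724 lean 26.0
[0.541 0.02  1.968] 0.755 0.762 lean 35.1
(0.2, 0.5)
[0.524 0.02  2.444] 0.582 0.707 lean 8.9
[0.416 0.02  2.419] 0.546 0.77 lean 16.4
[0.348 0.02  2.345] 0.54 0.817 lean 24.6
[0.306 0.02  2.234] 0.555 0.86 lean 33.4
(0.1, 0.6)
[0.421 0.02  2.55 ] 0.5 0.757 lean 8.6
[0.262 0.02  2.587] 0.412 0.826 lean 15.6
[0.165 0.02  2.553] 0.373 0.869 lean 23.1
[0.105 0.02  2.467] 0.368 0.905 lean 31.5
```

```bash
python3 -m pendant '[{"delta_pos":[-0.005,0.015,-0.02],"spin":0},{"delta_pos":[-0.012,0.038,-0.048],"spin":0},{"delta_pos":[-0.022,0.07,-0.088],"spin":0},{"delta_pos":[-0.032,0.102,-0.128],"spin":0},{"delta_pos":[-0.043,0.14,-0.175],"spin":0},{"delta_pos":[-0.055,0.18,-0.22],"spin":0},{"delta_pos":[-0.067,0.215,-0.27],"spin":0},{"delta_pos":[-0.078,0.25,-0.31],"spin":0},{"delta_pos":[-0.088,0.28,-0.35],"spin":0},{"delta_pos":[-0.095,0.306,-0.384],"spin":0}]'; python3 st.py
```

```text
t: 13.25
tool_pos: [0.6245, 0.1957, 0.629]
orientation: [1.49, 2.687, 0.094]
force: [-0.4, -0.2, -4.0]
opening: 0.0142
t 13.25 pos [0.6245 0.1957 0.629 ] q [ 0.225  0.652  0.024 -0.     2.375 -0.333] F [-0.4 -0.2 -4. ] T [0.04 0.02 0.04] op 0.0142
[[-0.528, 0.844, 0.089], [0.849, 0.529, 0.02], [-0.03, 0.086, -0.996]] lean deg 5.23 az 12.8 tool y az 32.05
```

```bash
python3 -m pendant '[{"delta_pos":[-0.01,0.032,-0.037],"spin":0},{"delta_pos":[-0.02,0.064,-0.074],"spin":0},{"delta_pos":[-0.03,0.1,-0.11],"spin":0},{"delta_pos":[-0.04,0.13,-0.15],"spin":0},{"delta_pos":[-0.05,0.16,-0.185],"spin":0},{"delta_pos":[-0.07,0.22,-0.26],"spin":0},{"delta_pos":[-0.085,0.27,-0.315],"spin":0},{"delta_pos":[-0.1,0.32,-0.37],"spin":0},{"delta_pos":[-0.1,0.32,-0.37],"spin":0},{"delta_pos":[-0.1,0.32,-0.37],"spin":0}]'; python3 st.py
```

```text
t: 14.25
tool_pos: [0.621, 0.1871, 0.648]
orientation: [1.476, 2.663, 0.133]
force: [0.5, -0.4, -2.9]
opening: 0.0138
t 14.25 pos [0.621  0.1871 0.648 ] q [ 0.211  0.623  0.023  0.006  2.366 -0.343] F [ 0.5 -0.4 -2.9] T [-0.08  0.14 -0.  ] op 0.0138
[[-0.527, 0.841, 0.124], [0.849, 0.528, 0.031], [-0.04, 0.122, -0.992]] lean deg 7.37 az 13.9 tool y az 32.12
```

```bash
python3 -m pendant '[{"delta_pos":[-0.2,0.65,-0.72],"spin":0},{"delta_pos":[-0.2,0.65,-0.72],"spin":0},{"delta_pos":[-0.2,0.65,-0.72],"spin":0}]'; python3 st.py
```

```text
t: 14.55
tool_pos: [0.6222, 0.1847, 0.6623]
orientation: [1.462, 2.636, 0.175]
force: [-0.8, -0.5, -3.9]
opening: 0.0138
t 14.55 pos [0.6222 0.1847 0.6623] q [ 0.205  0.603  0.023  0.011  2.347 -0.345] F [-0.8 -0.5 -3.9] T [-0.03  0.07 -0.  ] op 0.0138
[[-0.526, 0.835, 0.162], [0.849, 0.526, 0.042], [-0.051, 0.16, -0.986]] lean deg 9.65 az 14.5 tool y az 32.23
```

Short calls with a far target give about 2.3° each, so I'll repeat them.

```bash
python3 -m pendant '[{"delta_pos":[-0.22,0.71,-0.68],"spin":0},{"delta_pos":[-0.22,0.71,-0.68],"spin":0},{"delta_pos":[-0.22,0.71,-0.68],"spin":0}]' >/dev/null; python3 st.py;  python3 -m pendant '[{"delta_pos":[-0.22,0.73,-0.66],"spin":0},{"delta_pos":[-0.22,0.73,-0.66],"spin":0},{"delta_pos":[-0.22,0.73,-0.66],"spin":0}]'>/dev/null; python3 st.py
python3 - <<'E'
from h import *
a=robot.read_camera("scene")["color"];b=robot.read_camera("wrist")["color"]
cv2.imwrite("pics/l2.png",np.vstack([cv2.resize(a[50:200,180:500],(640,300)),b[60:360]]))
E
```

```text
t 14.85 pos [0.6295 0.1841 0.6717] q [ 0.199  0.592  0.023  0.016  2.318 -0.347] F [ 0.5 -0.2 -4. ] T [-0.07  0.18 -0.04] op 0.0137
[[-0.524, 0.828, 0.2], [0.85, 0.525, 0.053], [-0.061, 0.198, -0.978]] lean deg 11.95 az 14.8 tool y az 32.36
t 15.15 pos [0.6363 0.1844 0.6819] q [ 0.195  0.58   0.023  0.021  2.289 -0.347] F [-0.4  1.  -4.6] T [-0.09  0.24 -0.01] op 0.014
[[-0.521, 0.819, 0.239], [0.85, 0.522, 0.064], [-0.072, 0.236, -0.969]] lean deg 14.3 az 14.9 tool y az 32.51
```

View pics/l2.png

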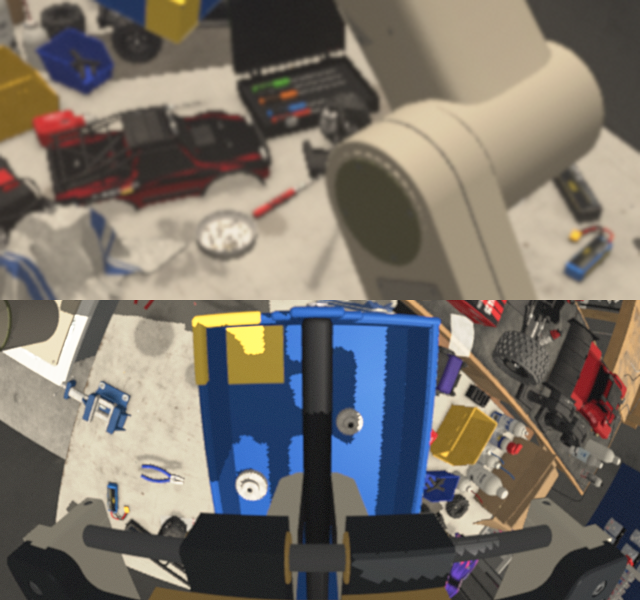

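```bash
python3 -m pendant '[{"delta_pos":[-0.235,0.76,-0.62],"spin":0},{"delta_pos":[-0.235,0.76,-0.62],"spin":0},{"delta_pos":[-0.235,0.76,-0.62],"spin":0}]' - 33 >/dev/null; python3 -m pendant '[{"delta_pos":[-0.24,0.78,-0.59],"spin":0},{"delta_pos":[-0.24,0.78,-0.59],"spin":0},{"delta_pos":[-0.24,0.78,-0.59],"spin":0}]'>/dev/null;  python3 -m pendant '[{"delta_pos":[-0.24,0.8,-0.56],"spin":0},{"delta_pos":[-0.24,0.8,-0.56],"spin":0},{"delta_pos":[-0.24,0.8,-0.56],"spin":0}]'>/dev/null; python3 st.py; python3 -m pendant '[{"delta_pos":[-0.24,0.82,-0.53],"spin":0},{"delta_pos":[-0.24,0.82,-0.53],"spin":0},{"delta_pos":[-0.24,0.82,-0.53],"spin":0}]'>/dev/null; python3 st.py
```

```text
t 16.15 pos [0.6651 0.1877 0.7099] q [ 0.185  0.557  0.023  0.036  2.185 -0.348] F [-0.9 -0.4 -4.4] T [-0.19  0.36  0.01] op 0.014
[[-0.51, 0.783, 0.356], [0.853, 0.512, 0.097], [-0.107, 0.353, -0.93]] lean deg 21.62 az 15.2 tool y az 33.21
t 16.45 pos [0.6748 0.1905 0.7206] q [ 0.184  0.549  0.023  0.04   2.148 -0.346] F [-0.7 -0.1 -2.9] T [-0.11  0.45  0.03] op 0.0135
[[-0.506, 0.767, 0.395], [0.855, 0.508, 0.108], [-0.118, 0.392, -0.912]] lean deg 24.2 az 15.2 tool y az 33.53
```

Lean is 24°. Now I back away from the reach limit and spin the marked corner to the low side.

```bash
python3 -m pendant '[{"delta_pos":[0.003,-0.008,0.009],"spin":0},{"delta_pos":[0.008,-0.022,0.025],"spin":0},{"delta_pos":[0.014,-0.038,0.043],"spin":-0.05},{"delta_pos":[0.02,-0.054,0.061],"spin":-0.12},{"delta_pos":[0.026,-0.07,0.08],"spin":-0.2},{"delta_pos":[0.032,-0.087,0.1],"spin":-0.28},{"delta_pos":[0.038,-0.104,0.12],"spin":-0.37},{"delta_pos":[0.044,-0.12,0.138],"spin":-0.46},{"delta_pos":[0.05,-0.136,0.155],"spin":-0.55},{"delta_pos":[0.055,-0.149,0.17],"spin":-0.64}]'>/dev/null; python3 -m pendant '[{"delta_pos":[0,0,0],"spin":0},{"delta_pos":[0,0,0],"spin":0},{"delta_pos":[0,0,0],"spin":0}]'>/dev/null; python3 st.py
python3 - <<'E'
from h import *
a=robot.read_camera("scene")["color"];b=robot.read_camera("wrist")["color"]
cv2.imwrite("pics/l3.png",np.vstack([cv2.resize(a[50:200,180:500],(640,300)),b[60:360]]))
E
```

```text
t 17.75 pos [0.5996 0.18   0.5003] q [ 0.191 -0.175  1.338  0.031  1.557 -1.003] F [ 0.3  0.2 -3.5] T [-0.07  0.41 -0.01] op 0.014
[[-0.864, 0.311, 0.396], [0.381, 0.918, 0.108], [-0.33, 0.244, -0.912]] lean deg 24.23 az 15.2 tool y az 71.27
```

View pics/l3.png

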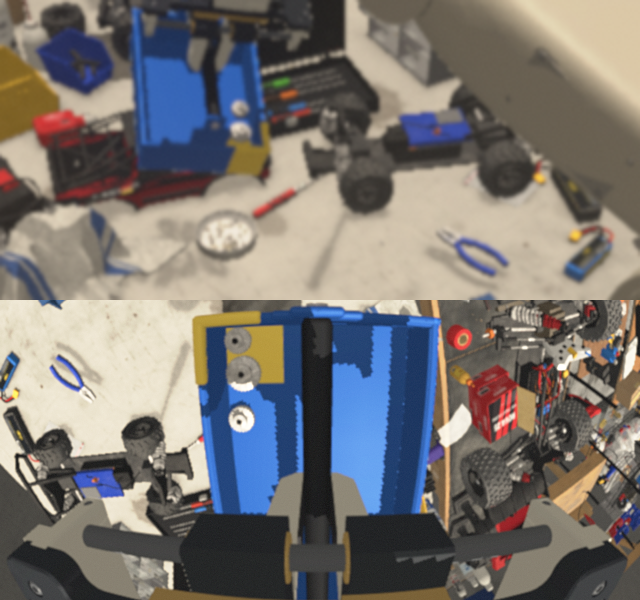

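All three gears have slid along the -y wall to the yellow patch (wrist picture column ~240, rows 340, 372 and 418 of the composite). I'll measure their distances to the corner.

```bash
cat > g.py <<'E'
from h import *
import sys
c=robot.read_camera("wrist"); s=robot.read_state(); R=Rn.from_rotvec(s['orientation']).as_matrix()
# grip-based tote frame: x=-tool x, y=tool y, z=-tool z ; bar middle at grasp point
T=np.column_stack([-R[:,0],R[:,1],-R[:,2]]); o=s["tool_pos"]-.019*R[:,2]-T@[0,0,.1]
cor=np.array([-.096,-.071,.004])
for l in ["marked_corner","tote_handle","gear_a","gear_b"]:
    for d in robot.mark_of("wrist",l)[:4]:
        x=T.T@(w(c,d["location"])-o); print(l,round(d["score"],2),"tote mm",np.round(x*1000,1),"d",round(1000*np.linalg.norm(x-cor),1))
cv2.imwrite(sys.argv[1],cv2.resize(c["color"][50:230,180:450],None,fx=2.8,fy=2.8))
print(s["t"])
E
python3 g.py pics/g1.png
```

```text
marked_corner 0.67 tote mm [-90.  -66.1  10.2] d 9.9
tote_handle 0.92 tote mm [-0.1  1.2 98.1] d 152.6
gear_a 0.92 tote mm [-64.3 -57.7   4.5] d 34.4
gear_a 0.67 tote mm [-43.3 -61.1  10.1] d 54.0
gear_a 0.56 tote mm [-82.1 -59.8   2.8] d 17.9
gear_a 0.19 tote mm [-0.6  2.9 -0.6] d 120.8
gear_b 0.92 tote mm [-64.3 -57.7   4.5] d 34.4
gear_b 0.67 tote mm [-43.3 -61.1  10.1] d 54.0
gear_b 0.56 tote mm [-82.1 -59.8   2.8] d 17.9
gear_b 0.19 tote mm [-0.6  2.9 -0.6] d 120.8
17.9
```

View pics/g1.png

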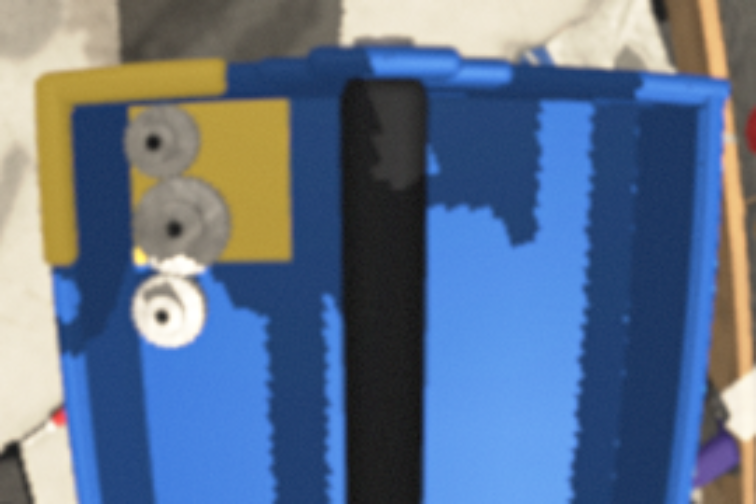

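Distances to the corner are about 18, 34 and 54 mm, all inside 70 mm, and the gears are touching in a row. I'll hold still, check that nothing creeps, and check the bystanders.

```bash
python3 -m pendant '[{"delta_pos":[0,0,0],"spin":0},{"delta_pos":[0,0,0],"spin":0},{"delta_pos":[0,0,0],"spin":0},{"delta_pos":[0,0,0],"spin":0},{"delta_pos":[0,0,0],"spin":0},{"delta_pos":[0,0,0],"spin":0},{"delta_pos":[0,0,0],"spin":0},{"delta_pos":[0,0,0],"spin":0}]'>/dev/null; python3 g.py pics/g2.png; python3 st.py
python3 - <<'E'
from h import *
for n in ["scene","top"]:
    c=robot.read_camera(n); cv2.imwrite(f"pics/{n}9.png",c["color"])
    for l in ["spare_tyre_2","blk_tape","nose_pliers"]:
        for d in robot.mark_of(n,l)[:1]: print(n,l,round(d["score"],2),np.round(w(c,d["location"]),3))
E
```

```text
marked_corner 0.8 tote mm [-90.1 -69.8   8.9] d 7.8
marked_corner 0.57 tote mm [-39.9 -61.8   9.7] d 57.1
marked_corner 0.31 tote mm [-82.9 -60.3   4.2] d 16.9
tote_handle 0.78 tote mm [ -1.6  -1.1 101.4] d 152.6
gear_a 0.74 tote mm [-63.  -58.4   3.1] d 35.3
gear_a 0.74 tote mm [-83.1 -63.5   7.1] d 15.2
gear_a 0.61 tote mm [-38.9 -60.6   4.5] d 58.1
gear_b 0.74 tote mm [-63.  -58.4   3.1] d 35.3
gear_b 0.74 tote mm [-83.1 -63.5   7.1] d 15.2
gear_b 0.61 tote mm [-38.9 -60.6   4.5] d 58.1
18.95
t 19.15 pos [0.5993 0.1799 0.4989] q [ 0.191 -0.174  1.34   0.031  1.556 -1.005] F [-0.3  0.3 -3.1] T [-0.09  0.36 -0.02] op 0.014
[[-0.865, 0.31, 0.394], [0.379, 0.919, 0.107], [-0.329, 0.242, -0.913]] lean deg 24.13 az 15.2 tool y az 71.35
scene spare_tyre_2 0.55 [0.376 0.374 0.   ]
scene blk_tape 0.52 [ 0.591  0.419 -0.   ]
scene nose_pliers 0.56 [ 0.54  -0.271  0.002]
top blk_tape 0.66 [0.593 0.421 0.003]
top nose_pliers 0.74 [ 0.543 -0.271 -0.001]
```

View pics/g2.png

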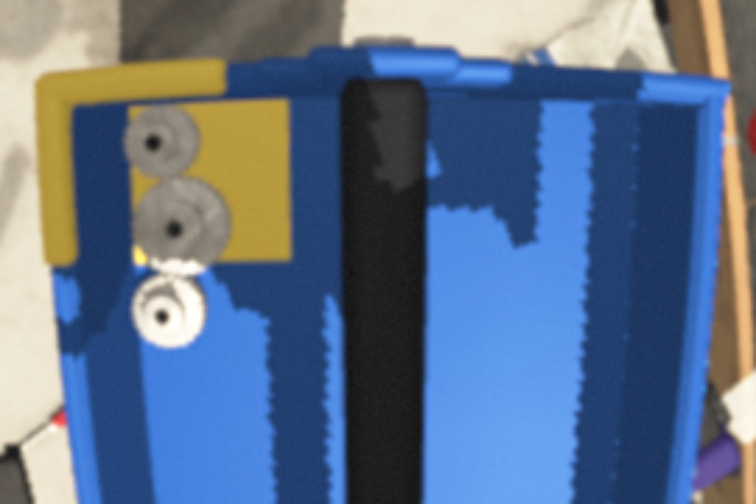

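View pics/scene9.png

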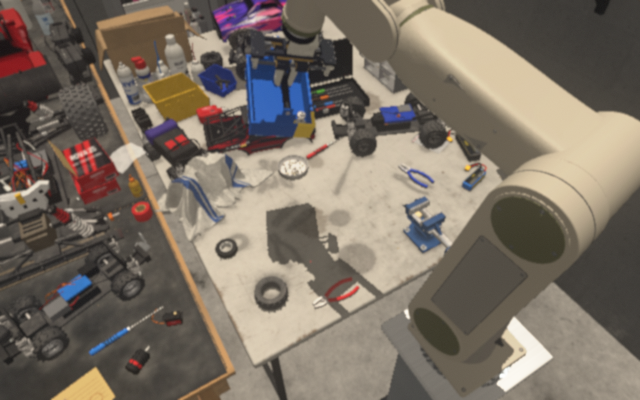

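```bash
python3 -c "
from plant import robot
print(robot.close_job())"
```

```text
the job is handed in; nothing more can be done
None
```

The tote is held up by its bar with its underside roughly 0.4 m above the table, tilted about 24° with the marked corner lowest, and all three gears are in that corner. I handed the job in at about 19 s.

**How I got the tilt:** the rows allow only shifts and spin, so I asked for poses beyond the arm's reach, which leaned the tool a few degrees at a time. I then backed into reach and spun the marked corner to the low side. The grip was set to 10 N, then 30 N, then 33 N, under the 40 N limit.

**Last checks:**
- **Gears:** they lie touching in a row along the -y wall, about 15–18, 35 and 54–58 mm from the inner corner (limit 70 mm). Two pictures about 1 s apart look the same. The third gear has the least margin, about 12 mm.
- **Tote and arm:** the opening was steady at 14 mm, so the bar was not slipping. The TCP moved less than 2 mm and the lean 0.1° over the last second. The wrist read 3–4 N.
- **Bystanders:** the tyre, tape and pliers were found within the detector's error of where they started. The tyre was confirmed only from the scene camera; the top camera did not report it.

**One doubt:** while trying out the tilt in free air, two joints read 0.001 rad past their listed limits (q5 at 2.731, q2 at -0.891). I took that as rounding or sensor noise.

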